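# Close up the bead-drying pot

### The job

Close the bead-drying pot for the night. Put the piercing tool that leans in it back in its stand, its handle pressed right down under both spring clips, and set the lid gently on the pot, knob up, so that it sits fully home and level. Leave the mug and the cup beside the work where they stand.

Things in the scene. Friction and masses are not known exactly. Their poses are not given: they have to be found in the camera images.
- pot: round terracotta pot, 107 mm across and 70 mm high, open at the top, wall 6 mm thick (mouth about 94 mm wide), inner floor 8 mm above its underside, a few flat raw beads fixed in it; loose, 0.9 kg. Origin: centre of its underside, z up. The piercing tool leans in it towards the pot's own +x
- pot_rim (a point): centre of the pot's mouth, at the height of the rim's top, 70 mm above the pot's underside
- lid: round terracotta lid, 115 mm across, 0.22 kg. Origin: centre of the flange's underside (seated: at pot_rim); z up through the knob. Below it a spigot 86 mm wide, 9 mm deep fits the mouth; the lid lies on the table on this spigot. Flange 6 to 9 mm thick, neck 18 mm wide, then a straight round knob head 27 mm wide, from 25 to 42 mm above the origin: the place to grip
- piercer: bead-piercing tool, 200 mm long, 45 g: straight round wooden handle 140 x 14 mm with a brass ferrule, steel pin 60 x 6 mm. Origin: middle of the handle; +x along the tool to the butt (70 mm away), pin to -x (tip 130 mm away). It leans in the pot pin down, +x about 38 degrees above level, the handle touching the rim 17 mm below the origin; its free part is from there to the butt
- cradle (a point): point between the stand's two clips where the handle's axis lies when fully down, 62 mm above the table; x along the handle's place, z up. Clips at x = -38 and +38 mm, 10 mm wide: fork with fixed tine at -y, sprung jaw at +y, funnel up to 30 mm above this point, throat 9 mm above it. 66 mm free between them over a fixed board 16 mm high, 124 x 62 mm
- jaw_0 (a joint): hinge of the sprung jaw at the stand's x = -38 mm, rad: 0 closed, grows to 0.6 as it is pushed open; it springs shut
- jaw_1 (a joint): the same for the jaw at x = +38 mm
- enamel_mug: pale blue enamel mug, 85 mm across, 79 mm high, a bystander; origin at the centre of its underside
- slip_cup: small bisque cup, 68 mm across, 64 mm high, a bystander; origin at the centre of its underside
Things that resemble listed ones, but are neither listed nor needed, are in the scene too. Leave any green or yellow look-alike of the lid alone.

How it is judged:
By the outcome, as a careful person would: the job done as asked, in the order asked, and still so for the second after the job is handed in, with the robot touching nothing.
It also fails if it takes over 72 s, if anything falls off the work surface, if the arm or the gripper's body presses on something with over 40 N, if the wrist force passes 120 N, or if a joint passes its speed limit or range.

### The arm

A 6-joint arm with a two-finger parallel gripper is mounted at the origin on a cart in front of the work surface, level with it; the furniture and walls round the work are solid. World frame = base frame: x ahead of the robot, y to its left, z up, the work surface at z = 0. Lengths are in m, angles in rad, forces in N, time in s.
With the tool pointing down it reaches from about 0.35 to 0.975 m from the base axis. Payload 4.9 kg.
Tool frame: the origin (TCP) lies at the very end of the fingers, on their centre line; the grasp point (between the pads) lies 19 mm behind it; z points along the fingers, y is the line along which they close (so a half turn about z gives the same grasp; the last joint's range is limited). The gripper opens to 85 mm and grips with 20 to 120 N. Pads are 22 mm wide; open, the fingers measure 114 mm over their backs; the gripper's body (76 mm by 85 mm) begins 54 mm behind the grasp point. The pads swing forward as they close: fully open they stand 13 mm farther back than shut.
Start: joints at [1.15, 0.053, 1.613, -0, 1.476, -0.119], TCP at [0.186, 0.597, 0.231] pointing down, gripper open.
Joint ranges: [-3.01, 3.01], [-1.01, 2.22], [0.06, 2.58], [-1.02, 4.17], [0.09, 2.62], [-3.14, 3.14]. Speed limits (rad/s): [2.57, 2.57, 3.14, 3.14, 3.14, 3.14].

### API

Orientations are given as a unit quaternion [w, x, y, z].
In Python, from plant import manip gives the robot as it stands.
- The arm moves only by the tool send_rows, never from a script. Its argument "increments" is a list of rows, each an object of numbers: "claw": the closure, from -1 (fully open) to 1 (shut); "dx", "dy", "dz": the shift along the tool's x, y, z in units of 0.5 m (1.0 is 0.5 m); "yaw": the turn about the tool's z in units of 1.5 rad (1.0 is 1.5 rad). A call has 1 to 20 rows; each row is the pose to reach, as a shift and turn from the pose commanded when the call began, along the tool's axes at that moment; what a row does not reach only later rows make up. A row lasts 1/8 s, in which the tool goes at most 62.5 mm and 10.7 degrees, less where a joint would pass 70% of its speed; a pose out of reach is approached as far as the arm can. A call with a number of a shift or a turn outside -1 to 1 is refused whole. A call with a gripper value outside its range is refused whole. The fingers move at their own pace and stop on an object; the grip force is fixed at half the most. Time passes only in rows, so rows that repeat a pose let the fingers close. It gives the time, the measured TCP pose, the force, the opening and the grip force at its end, in the units of the state.
- manip.state(): the state, without advancing time (a new reading comes with each control period).
- manip.grab_frame(name): name is "scene" or "top" or "wrist"; returns the picture (480x640x3 uint8, red, green, blue); there is no depth.
- manip.camera_params(name): a dict with "camera_matrix" (3x3 intrinsics, pixels), "extrinsics" (4x4, takes a point from world to camera coordinates); the wrist camera has in their place "tool_from_camera" (4x4, takes a point from camera to tool coordinates, whose origin is the TCP and whose axes are the flange's). Camera axes: x right, y down, z forward; pixel columns grow to the right and rows downward; lengths in m; the calibration is good to about 2 mm. A picture is of the moment at which its call begins: read the wrist's pose just before it. camera_params takes no time and is no camera call.
- manip.job_done(): hands the job in; it is judged then, once.
The state is a dict: "time": time; "joint_pos": joint angles; "joint_vel": joint speeds; "joint_efforts": joint torques, N m; "tool_pos": TCP position; "tool_rot": TCP orientation; "contact_force": force on the tool from outside, world axes, zero at the start; "ft_torque": the same for the moment, N m; "gripper_width": opening from 0.0 (shut) to 1.0 (fully open); "grasp_force": force on a finger pad.
Only numpy, scipy, OpenCV 4.12 (cv2) and the standard library are available. Lean on these libraries where they do the work, as an engineer would, in place of code of your own. Each camera call takes 0.05 s, during which the arm holds its last target. There are 200 camera calls.

## Working session

There is one attempt and no reset: what is moved stays moved. The work goes in short steps, Python scripts to look and compute and a tool call to move; the robot and the scene stay as the last step left them, time stands still between calls to the robot, and variables do not carry over. Pictures are saved under pics/ and viewed, at most 10 in all, crops included, and the job is handed in when it is done.

Besides the shell and the picture viewer there is one more tool, called after "Request:" by a JSON object that holds its "op" and its "data". send_rows: Moves the arm, as the interface text tells. Shifts and turns lie within -1 to 1; 1 stands for 0.5 m of shift or 1.5 rad of turn. Its arguments: {"type":"object","properties":{"increments":{"type":"array","items":{"type":"object","properties":{"claw":{"type":"number"},"dx":{"type":"number"},"dy":{"type":"number"},"dz":{"type":"number"},"yaw":{"type":"number"}}}}},"required":["increments"]}

```bash
mkdir -p pics; ls; cat > h.py <<'E'
import numpy as np, cv2
from plant import manip
def cam(n):
    p=manip.camera_params(n); return np.array(p["camera_matrix"]),np.array(p["extrinsics"])
def ray(n,u,v):
    K,E=cam(n); d=E[:3,:3].T@np.linalg.inv(K)@[u,v,1]; return -E[:3,:3].T@E[:3,3], d/np.linalg.norm(d)
def plane(n,u,v,z):
    o,d=ray(n,u,v); return o+d*(z-o[2])/d[2]
def proj(n,p):
    K,E=cam(n); q=K@(E[:3,:3]@np.array(p)+E[:3,3]); return q[:2]/q[2]
def tri(a,b):
    (o1,d1),(o2,d2)=ray(*a),ray(*b)
    s=np.linalg.lstsq(np.c_[d1,-d2],o2-o1,rcond=None)[0]
    p,q=o1+d1*s[0],o2+d2*s[1]; return (p+q)/2,np.linalg.norm(p-q)
def save(n,f):
    im=manip.grab_frame(n); cv2.imwrite(f"pics/{f}.png",im[...,::-1]); return im
E
python3 - <<'E'
from h import *
for n in("scene","top"): save(n,n+"0"); K,E=cam(n); print(n,K.round(1).tolist(),E.round(3).tolist())
print(manip.camera_params("wrist")); print(manip.state())
E
```

```text
pics
scene [[595.5, 0.0, 309.0], [0.0, 595.5, 238.4], [0.0, 0.0, 1.0]] [[0.59, -0.807, -0.024, -0.308], [-0.507, -0.347, -0.789, 0.333], [0.628, 0.478, -0.614, 1.332], [0.0, 0.0, 0.0, 1.0]]
top [[515.3, 0.0, 319.3], [0.0, 515.3, 240.5], [0.0, 0.0, 1.0]] [[-0.016, -1.0, -0.006, 0.028], [-0.997, 0.017, -0.079, 0.507], [0.08, 0.004, -0.997, 1.242], [0.0, 0.0, 0.0, 1.0]]
{'camera_matrix': array([[330.49861471,   0.        , 323.44477854],
       [  0.        , 330.49861471, 240.30433394],
       [  0.        ,   0.        ,   1.        ]]), 'tool_from_camera': array([[-7.40832637e-04, -9.63749178e-01, -2.66808871e-01,
         6.73703636e-02],
       [ 9.99999656e-01, -6.14442984e-04, -5.57190849e-04,
        -9.76801386e-04],
       [ 3.73053384e-04, -2.66809192e-01,  9.63749301e-01,
        -1.43783381e-01],
       [ 0.00000000e+00,  0.00000000e+00,  0.00000000e+00,
         1.00000000e+00]])}
{'time': 0.1, 'joint_pos': array([ 1.14996455e+00,  5.33008623e-02,  1.61418282e+00, -1.08294999e-05,
        1.47596625e+00, -1.18986024e-01]), 'joint_vel': array([ 5.27647972e-04, -6.52853654e-04, -2.17855313e-03, -9.11229705e-04,
       -8.59103128e-05,  1.63601041e-04]), 'joint_efforts': array([-9.55186406e-04, -3.94902813e+01, -3.71363282e+01, -1.58630642e-04,
        3.94960211e-03, -5.41844670e-06]), 'tool_pos': array([0.18556329, 0.59622515, 0.23016412]), 'tool_rot': array([-2.42421569e-04,  1.50350005e-01,  9.88632396e-01, -8.96457492e-04]), 'contact_force': array([ 0.02208573, -0.23442969, -0.50661216]), 'ft_torque': array([0.01621679, 0.00304003, 0.05495546]), 'grasp_force': 0.0, 'gripper_width': 1.0022117686541578}
```

View pics/scene0.png

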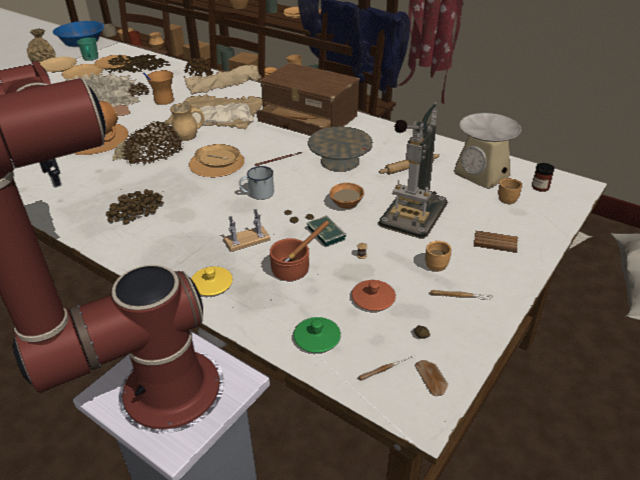

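View pics/top0.png

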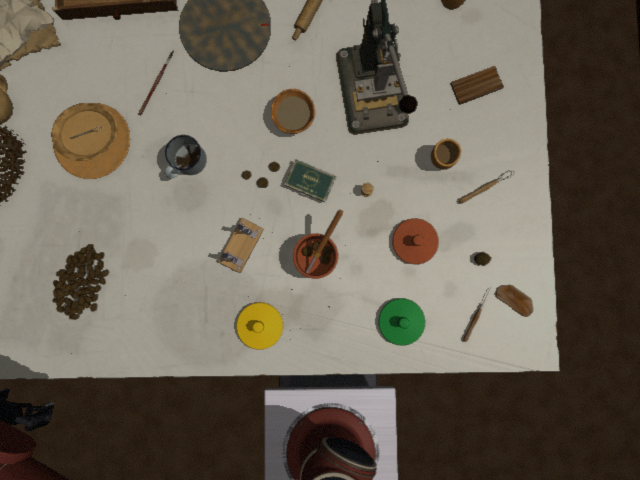

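Candidates in the top picture. Lid: terracotta (415,241), which I choose; yellow (260,326) and green (402,321) are to be left alone. Tool: the piercer in the pot, (310,268) to (340,212), which I choose; look-alikes are the needle (477,315), the loop tool (486,188) and the brush (155,80). The stand is at (240,245), the pot at (316,256), the mug at (183,155) and the cup at (446,153). Next is a close crop.

```bash
python3 - <<'E'
from h import *
t=cv2.imread("pics/top0.png"); s=cv2.imread("pics/scene0.png")
a=cv2.resize(t[200:290,205:455],(800,288),interpolation=cv2.INTER_CUBIC)
b=cv2.resize(s[205:307,210:410],(600,306),interpolation=cv2.INTER_CUBIC)
c=np.zeros((600,800,3),np.uint8); c[:288]=a; c[290:596,:600]=b
cv2.imwrite("pics/crop0.png",c)
for n,im in(("top",t),("scene",s)):
    hsv=cv2.cvtColor(im,cv2.COLOR_BGR2HSV)
    m=cv2.inRange(hsv,(0,110,60),(9,255,255))
    for k in cv2.findContours(m,cv2.RETR_EXTERNAL,cv2.CHAIN_APPROX_NONE)[0]:
        if cv2.contourArea(k)>150: print(n,cv2.contourArea(k),cv2.boundingRect(k),[np.round(x,1) for x in cv2.fitEllipse(k)])
E
```

```text
top 171.0 (0, 452, 23, 12) [array([  8.9, 457.6]), array([10.8, 24.3]), np.float64(89.4)]
top 982.0 (307, 409, 68, 50) [array([343.9, 430.4]), array([34.4, 67.8]), np.float64(122.0)]
top 705.5 (293, 234, 45, 44) [array([315.7, 254.9]), array([38.8, 42. ]), np.float64(53.8)]
top 1549.0 (393, 219, 45, 45) [array([415.1, 241. ]), array([44. , 44.9]), np.float64(139.4)]
scene 4773.0 (122, 348, 97, 81) [array([173.9, 391.3]), array([66.8, 95.2]), np.float64(64.6)]
scene 2576.0 (15, 312, 73, 77) [array([ 52.2, 352.4]), array([65.5, 68.5]), np.float64(34.4)]
scene 992.0 (352, 280, 43, 31) [array([373.1, 294.9]), array([29.8, 42.5]), np.float64(94.0)]
scene 5053.0 (79, 280, 116, 81) [array([138.5, 322.9]), array([ 70.5, 116. ]), np.float64(80.9)]
scene 1097.5 (270, 239, 39, 42) [array([288.9, 259.2]), array([37.4, 42.3]), np.float64(166.1)]
scene 5032.5 (0, 186, 62, 149) [array([ 24.6, 276.4]), array([ 45.4, 161.7]), np.float64(164.8)]
scene 6442.5 (0, 61, 100, 95) [array([ 42.2, 110.1]), array([ 86. , 105.5]), np.float64(105.1)]
```

View pics/crop0.png

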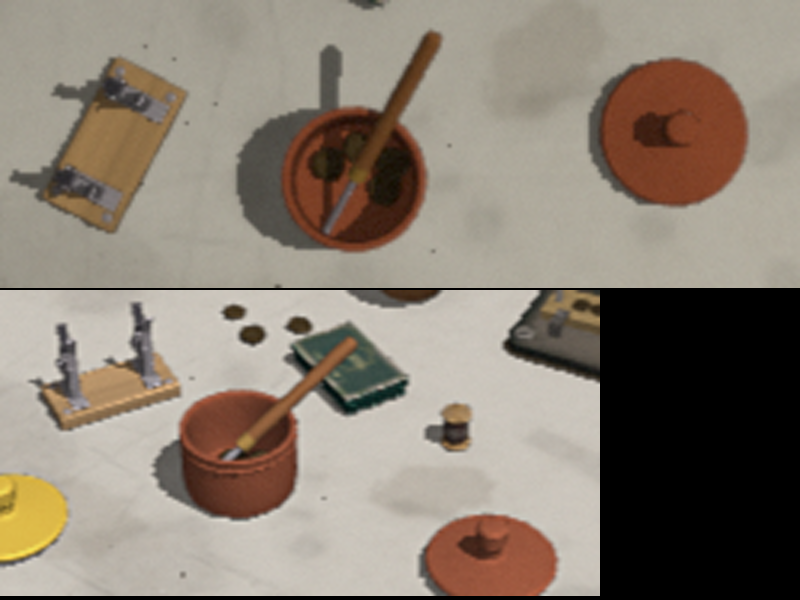

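The crop confirms the terracotta lid with its knob at crop (681,128), the piercer's butt at crop (434,38), and the stand, whose board corners are visible. Now I turn these into positions.

```bash
python3 - <<'E'
from h import *
np.set_printoptions(precision=4,suppress=True)
T=lambda x,y:(205+(x+.5)/3.2-.5,200+(y+.5)/3.2-.5)
S=lambda x,y:(210+(x+.5)/3-.5,205+(y-290+.5)/3-.5)
print("pot rim",plane("top",*T(354.5,177.5),.07), "L/R",plane("top",*T(283,177),.07),plane("top",*T(426,177),.07))
print("scene rim proj",proj("scene",plane("top",*T(354.5,177.5),.07)), "seen",S(239,425))
print("lid flange",plane("top",415.1,241,.016),"knob",plane("top",*T(681,128),.051))
print("lid scene",plane("scene",373.1,294.9,.016))
b,e=tri(("top",)+T(434,38),("scene",)+S(350,344));print("butt",b,e)
f,e=tri(("top",)+T(358,175),("scene",)+S(246,440));print("ferrule",f,e)
d=b-f;print(np.linalg.norm(d),np.degrees(np.arcsin(d[2]/np.linalg.norm(d))),"az",np.degrees(np.arctan2(d[1],d[0])))
c=[plane("top",*T(*q),.016) for q in((120,57),(188,93),(113,232),(45,195))]
c=np.array(c);print("board",c,c.mean(0));
l=(c[0]+c[1]-c[2]-c[3])/2;print("L",np.linalg.norm(l),"W",np.linalg.norm((c[1]+c[2]-c[0]-c[3])/2),"az",np.degrees(np.arctan2(l[1],l[0])))
from scipy.spatial.transform import Rotation as R
q=manip.state()["tool_rot"];print(R.from_quat([*q[1:],q[0]]).as_matrix())
for n,(u,v) in dict(yellow=(260,326),green=(402,321)).items(): print(n,plane("top",u,v,.016))
print("mug",plane("top",183,155,.079))
E
```

```text
pot rim [0.4694 0.0286 0.07  ] L/R [0.4707 0.081  0.07  ] [ 0.4689 -0.0239  0.07  ]
scene rim proj [288.1902 249.4428] seen (289.3333333333333, 249.66666666666666)
lid flange [ 0.5028 -0.2159  0.016 ] knob [ 0.5033 -0.2153  0.051 ]
lid scene [ 0.4977 -0.2223  0.016 ]
butt [ 0.5642 -0.03    0.1258] 0.0008629360874361813
ferrule [0.4739 0.0243 0.0505] 0.004901382088782334
0.12949333087862183 35.51094404889186 az -31.009369839300327
board [[0.5683 0.2086 0.016 ]
 [0.5395 0.1564 0.016 ]
 [0.4336 0.2146 0.016 ]
 [0.4628 0.2666 0.016 ]] [0.501  0.2115 0.016 ]
L 0.12060066936023779 W 0.059658173454269575 az -28.807691212190164
[[-0.9548  0.2973 -0.0007]
 [ 0.2973  0.9548 -0.0017]
 [ 0.0002 -0.0018 -1.    ]]
yellow [0.3024 0.1665 0.016 ]
green [ 0.3089 -0.1781  0.016 ]
mug [0.7117 0.3385 0.079 ]
```

Request:
{"op": "send_rows", "data": {"increments": [{"dx": -1,"dy": -0.948,"dz": 0.02,"yaw": 0.159,"claw": -1},{"dx": -1,"dy": -0.948,"dz": 0.02,"yaw": 0.159,"claw": -1},{"dx": -1,"dy": -0.948,"dz": 0.02,"yaw": 0.159,"claw": -1},{"dx": -1,"dy": -0.948,"dz": 0.02,"yaw": 0.159,"claw": -1},{"dx": -1,"dy": -0.948,"dz": 0.02,"yaw": 0.159,"claw": -1},{"dx": -1,"dy": -0.948,"dz": 0.02,"yaw": 0.159,"claw": -1},{"dx": -1,"dy": -0.948,"dz": 0.02,"yaw": 0.159,"claw": -1},{"dx": -1,"dy": -0.948,"dz": 0.02,"yaw": 0.159,"claw": -1},{"dx": -1,"dy": -0.948,"dz": 0.02,"yaw": 0.159,"claw": -1},{"dx": -1,"dy": -0.948,"dz": 0.02,"yaw": 0.159,"claw": -1},{"dx": -1,"dy": -0.948,"dz": 0.02,"yaw": 0.159,"claw": -1},{"dx": -1,"dy": -0.948,"dz": 0.02,"yaw": 0.159,"claw": -1},{"dx": -1,"dy": -0.948,"dz": 0.02,"yaw": 0.159,"claw": -1},{"dx": -1,"dy": -0.948,"dz": 0.02,"yaw": 0.159,"claw": -1}]}}

```text
time: 1.85
tool_pos: [0.5217, -0.0033, 0.2211]
tool_rot: [-0.0, 0.266, 0.964, 0.0]
contact_force: [-0.0, 0.1, 0.2]
gripper_width: 0.998
grasp_force: 0.0
```

```bash
cat >> h.py <<'E'
from scipy.spatial.transform import Rotation as R
np.set_printoptions(precision=4,suppress=True)
def pose():
    s=manip.state(); q=s["tool_rot"]; return s,R.from_quat([*q[1:],q[0]]).as_matrix(),np.array(s["tool_pos"])
def wrist(f,save_=True):
    """grab wrist picture, write K and world->camera to file next to it"""
    s,Rm,p=pose(); W=np.eye(4); W[:3,:3]=Rm; W[:3,3]=p
    im=save("wrist",f); c=manip.camera_params("wrist")
    np.savez(f"pics/{f}.npz",K=c["camera_matrix"],E=np.linalg.inv(W@np.array(c["tool_from_camera"])))
    return im
_cam=cam
def cam(n):
    if n in("scene","top"): return _cam(n)
    d=np.load(f"pics/{n}.npz"); return d["K"],d["E"]
def go(w,az=None):
    """tool-frame increments in units to reach world TCP w with tool-x azimuth az (deg)"""
    s,Rm,p=pose(); d=Rm.T@(np.array(w)-p)/.5
    a=np.degrees(np.arctan2(Rm[1,0],Rm[0,0]))
    y=None if az is None else np.radians((a-az+180)%360-180)/1.5
    print("t %.2f"%s["time"],"at",p,"az %.2f"%a,"-> dx dy dz",d.round(4),"yaw",y and round(y,4), "F",s["contact_force"],"w %.3f g %.1f"%(s["gripper_width"],s["grasp_force"]))
E
python3 - <<'E'
from h import *
wrist("w1"); go([.524,-.0054,.0805],149)
for p in ([.5642,-.03,.129],[.5238,-.0054,.0955]): print(proj("w1",p))
E
```

```text
t 1.90 at [ 0.5218 -0.0032  0.2212] az 149.16 -> dx dy dz [-0.0061 -0.0016  0.2815] yaw 0.0018 F [-0.435   0.4456  0.0651] w 0.998 g 0.0
[323.3452 304.365 ]
[323.7942 235.0985]
```

View pics/w1.png

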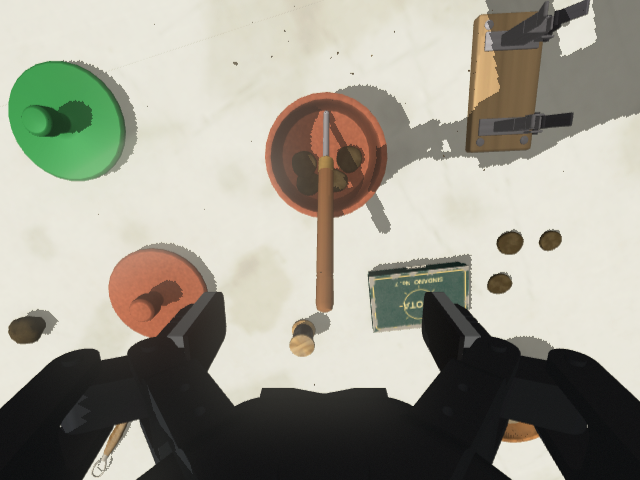

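The wrist view shows the piercer vertical in the picture, with its butt at (325,311) and the ferrule at (325,160). This agrees with the measured points to about 2 mm. I'll descend and grip.

Request:
{"op": "send_rows", "data": {"increments": [{"dx": -0.006,"dy": 0.001,"dz": 0.1,"claw": -1},{"dx": -0.006,"dy": 0.001,"dz": 0.2,"claw": -1},{"dx": -0.006,"dy": 0.001,"dz": 0.26,"claw": -0.3},{"dx": -0.006,"dy": 0.001,"dz": 0.28,"claw": 0},{"dx": -0.006,"dy": 0.001,"dz": 0.28,"claw": 0.3},{"dx": -0.006,"dy": 0.001,"dz": 0.28,"claw": 0.6},{"dx": -0.006,"dy": 0.001,"dz": 0.28,"claw": 1},{"dx": -0.006,"dy": 0.001,"dz": 0.28,"claw": 1},{"dx": -0.006,"dy": 0.001,"dz": 0.28,"claw": 1},{"dx": -0.006,"dy": 0.001,"dz": 0.28,"claw": 1}]}}

```text
invalid input
```

Request:
{"op": "send_rows", "data": {"increments": [{"dx": -0.006,"dy": 0.001,"dz": 0.1,"yaw": 0,"claw": -1},{"dx": -0.006,"dy": 0.001,"dz": 0.2,"yaw": 0,"claw": -1},{"dx": -0.006,"dy": 0.001,"dz": 0.26,"yaw": 0,"claw": -1},{"dx": -0.006,"dy": 0.001,"dz": 0.28,"yaw": 0,"claw": -1},{"dx": -0.006,"dy": 0.001,"dz": 0.28,"yaw": 0,"claw": 0.2},{"dx": -0.006,"dy": 0.001,"dz": 0.28,"yaw": 0,"claw": 0.5},{"dx": -0.006,"dy": 0.001,"dz": 0.28,"yaw": 0,"claw": 1},{"dx": -0.006,"dy": 0.001,"dz": 0.28,"yaw": 0,"claw": 1},{"dx": -0.006,"dy": 0.001,"dz": 0.28,"yaw": 0,"claw": 1},{"dx": -0.006,"dy": 0.001,"dz": 0.28,"yaw": 0,"claw": 1}]}}

```text
time: 3.15
tool_pos: [0.5257, -0.0059, 0.082]
tool_rot: [0.001, 0.267, 0.964, -0.0]
contact_force: [0.9, -1.1, 2.3]
gripper_width: 0.143
grasp_force: 58.5
```

Request:
{"op": "send_rows", "data": {"increments": [{"dx": 0,"dy": 0,"dz": -0.03,"yaw": 0,"claw": 1},{"dx": 0,"dy": 0,"dz": -0.08,"yaw": 0,"claw": 1},{"dx": 0,"dy": 0,"dz": -0.14,"yaw": 0,"claw": 1},{"dx": 0,"dy": 0,"dz": -0.2,"yaw": 0,"claw": 1},{"dx": 0,"dy": 0,"dz": -0.2,"yaw": 0,"claw": 1}]}}

```text
time: 3.78
tool_pos: [0.5268, -0.0057, 0.1849]
tool_rot: [0.003, 0.267, 0.964, 0.001]
contact_force: [0.4, 0.7, -0.5]
gripper_width: 0.138
grasp_force: 58.5
```

```bash
python3 - <<'E'
from h import *
w=wrist("w2"); t=save("top","t2"); s=save("scene","s2"); go([.40,-.10,.18],149)
c=np.zeros((600,800,3),np.uint8)
c[:300,:400]=cv2.resize(w,(400,300));c[:300,400:]=cv2.resize(t[180:330,230:430],(400,300));c[300:]=cv2.resize(s[150:300,210:610],(800,300))
cv2.imwrite("pics/c2.png",c[...,::-1])
E
```

```text
t 3.92 at [ 0.5242 -0.0054  0.1801] az 149.04 -> dx dy dz [ 0.1157 -0.2901  0.0006] yaw 0.0005 F [-0.6708  0.3104  0.392 ] w 0.136 g 58.5
```

View pics/c2.png

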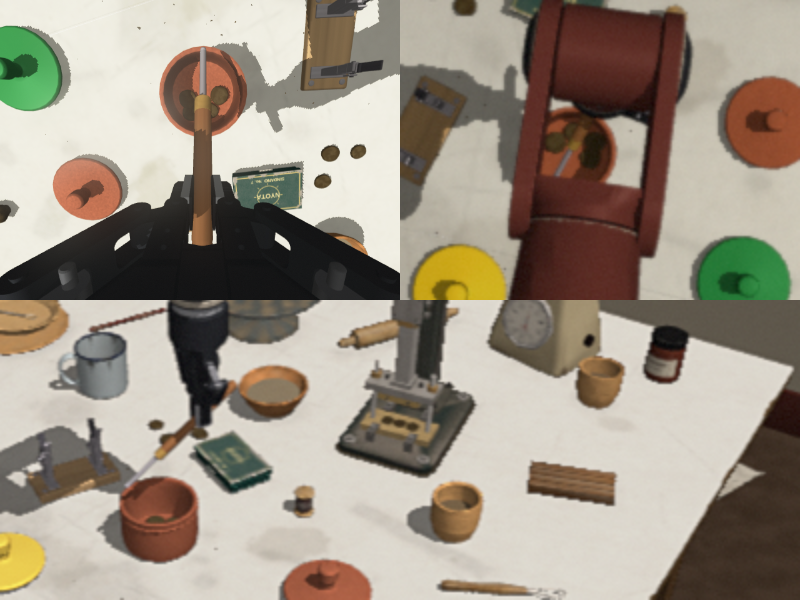

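The piercer is held with its tilt kept, and the pot hasn't moved. I'll go to the free table patch and press the pin down to level it in the grip.

Request:
{"op": "send_rows", "data": {"increments": [{"dx": 0.04,"dy": -0.1,"dz": 0,"yaw": 0,"claw": 1},{"dx": 0.08,"dy": -0.2,"dz": 0,"yaw": 0,"claw": 1},{"dx": 0.116,"dy": -0.29,"dz": 0.02,"yaw": 0,"claw": 1},{"dx": 0.116,"dy": -0.29,"dz": 0.12,"yaw": 0,"claw": 1},{"dx": 0.116,"dy": -0.29,"dz": 0.2,"yaw": 0,"claw": 1},{"dx": 0.116,"dy": -0.29,"dz": 0.22,"yaw": 0,"claw": 1},{"dx": 0.116,"dy": -0.29,"dz": 0.24,"yaw": 0,"claw": 1},{"dx": 0.116,"dy": -0.29,"dz": 0.26,"yaw": 0,"claw": 1}]}}

```text
time: 4.92
tool_pos: [0.4033, -0.1011, 0.0532]
tool_rot: [0.003, 0.267, 0.964, -0.0]
contact_force: [3.2, -1.9, 5.0]
gripper_width: 0.135
grasp_force: 59.3
```

Request:
{"op": "send_rows", "data": {"increments": [{"dx": 0,"dy": 0,"dz": 0.02,"yaw": 0,"claw": 1},{"dx": 0,"dy": 0,"dz": 0.04,"yaw": 0,"claw": 1},{"dx": 0,"dy": 0,"dz": 0.06,"yaw": 0,"claw": 1},{"dx": 0,"dy": 0,"dz": 0.075,"yaw": 0,"claw": 1},{"dx": 0,"dy": 0,"dz": 0.085,"yaw": 0,"claw": 1},{"dx": 0,"dy": 0,"dz": 0.085,"yaw": 0,"claw": 1}]}}

```text
time: 5.68
tool_pos: [0.399, -0.0992, 0.0074]
tool_rot: [-0.002, 0.267, 0.964, 0.0]
contact_force: [-1.3, 0.3, 2.5]
gripper_width: 0.138
grasp_force: 58.9
```

Request:
{"op": "send_rows", "data": {"increments": [{"dx": 0,"dy": 0,"dz": -0.08,"yaw": 0,"claw": 1},{"dx": 0,"dy": 0,"dz": -0.18,"yaw": 0,"claw": 1},{"dx": 0,"dy": 0,"dz": -0.3,"yaw": 0,"claw": 1},{"dx": 0.03,"dy": 0.1,"dz": -0.38,"yaw": -0.026,"claw": 1},{"dx": 0.06,"dy": 0.2,"dz": -0.38,"yaw": -0.026,"claw": 1},{"dx": 0.1,"dy": 0.32,"dz": -0.38,"yaw": -0.026,"claw": 1},{"dx": 0.128,"dy": 0.4,"dz": -0.38,"yaw": -0.026,"claw": 1},{"dx": 0.128,"dy": 0.44,"dz": -0.38,"yaw": -0.026,"claw": 1},{"dx": 0.128,"dy": 0.44,"dz": -0.38,"yaw": -0.026,"claw": 1},{"dx": 0.128,"dy": 0.44,"dz": -0.38,"yaw": -0.026,"claw": 1}]}}

```text
time: 6.92
tool_pos: [0.4584, 0.1209, 0.1981]
tool_rot: [-0.001, 0.248, 0.969, -0.0]
contact_force: [0.9, -0.8, -1.3]
gripper_width: 0.138
grasp_force: 58.9
```

```bash
python3 - <<'E'
from h import *
w=wrist("w3"); s=save("scene","s3"); go([.51,.2067,.2],151.2)
c=np.zeros((600,800,3),np.uint8)
c[:450,:600]=cv2.resize(w,(600,450)); c[450:,:400]=cv2.resize(s[185:260,190:390],(400,150))
c[:,600:]=0; cv2.imwrite("pics/c3.png",c[...,::-1])
for n,z in(("c-",.062),("c",.062)): pass
a=np.radians(-28.8);u=np.array([np.cos(a),np.sin(a),0]);C=np.array([.501,.2115,.062])
for k in(-38,0,38): print(k,proj("w3",C+u*k/1000))
E
```

```text
t 7.03 at [0.4587 0.1206 0.1985] az 151.21 -> dx dy dz [-0.007   0.2002 -0.0031] yaw 0.0001 F [-0.1692 -1.1057 -1.4736] w 0.141 g 58.9
-38 [444.6403 177.3906]
0 [440.3392 221.9631]
38 [436.3318 263.4913]
```

View pics/c3.png

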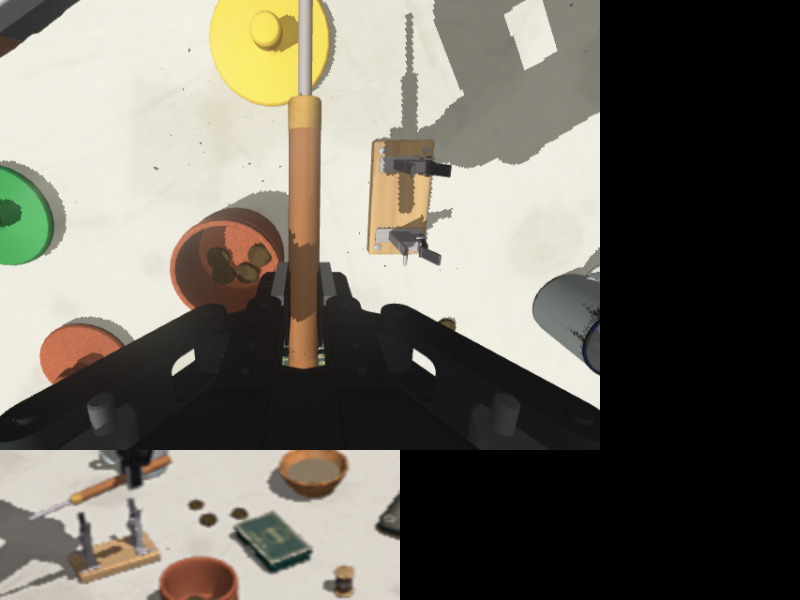

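The piercer is nearly level, with the ferrule end at w3 pixel (325,102), so its origin sits about 15 mm along tool +x from the grip. I need a zoom on the clips to locate the throat.

```bash
python3 - <<'E'
from h import *
w=cv2.imread("pics/w3.png"); s=cv2.imread("pics/scene0.png")
c=np.zeros((600,800,3),np.uint8)
c[:,:400]=cv2.resize(w[140:290,390:490],(400,600),interpolation=cv2.INTER_CUBIC)
c[:400,400:]=cv2.resize(s[200:260,215:275],(400,400),interpolation=cv2.INTER_CUBIC)
cv2.imwrite("pics/c4.png",c)
a=np.radians(-28.8);u=np.array([np.cos(a),np.sin(a),0]);v=np.array([-u[1],u[0],0]);C=np.array([.501,.2115,0])
for n,f in(("w3",lambda q:((q[0]-390)*4,(q[1]-140)*4)),("scene",lambda q:(400+(q[0]-215)*6.67,(q[1]-200)*6.67))):
  for k in(-38,38):
    for z in(.062,.071,.092): print(n,k,z,np.round(f(proj(n,C+u*k/1000+[0,0,z]))))
print([plane("w3",x,y,.016) for x,y in((399,149),(465,149),(459,271),(393,269))])
E
```

```text
w3 -38 0.062 [219. 150.]
w3 -38 0.071 [234. 153.]
w3 -38 0.092 [275. 163.]
w3 38 0.062 [185. 494.]
w3 38 0.071 [199. 508.]
w3 38 0.092 [234. 544.]
scene -38 0.062 [515. 179.]
scene -38 0.071 [512. 162.]
scene -38 0.092 [507. 122.]
scene 38 0.062 [681. 131.]
scene 38 0.071 [679. 114.]
scene 38 0.092 [675.  75.]
[array([0.4335, 0.215 , 0.016 ]), array([0.4637, 0.27  , 0.016 ]), array([0.5756, 0.2174, 0.016 ]), array([0.5403, 0.1576, 0.016 ])]
```

View pics/c4.png

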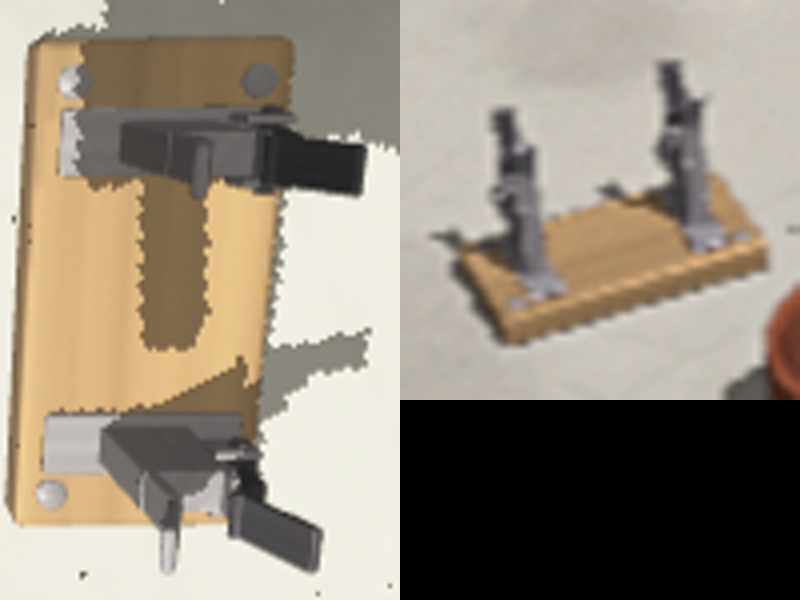

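Both clips match the prediction within about 1 mm: the upper throat is near zoom (234,153) and the lower near (205,508). The sprung jaws are on tool +y. I'll move over the stand and descend to the funnel mouths.

Request:
{"op": "send_rows", "data": {"increments": [{"dx": -0.0165,"dy": 0.1,"dz": 0,"yaw": 0,"claw": 1},{"dx": -0.0165,"dy": 0.18,"dz": 0,"yaw": 0,"claw": 1},{"dx": -0.0165,"dy": 0.202,"dz": 0,"yaw": 0,"claw": 1},{"dx": -0.0165,"dy": 0.202,"dz": 0.08,"yaw": 0,"claw": 1},{"dx": -0.0165,"dy": 0.202,"dz": 0.15,"yaw": 0,"claw": 1},{"dx": -0.0165,"dy": 0.202,"dz": 0.18,"yaw": 0,"claw": 1},{"dx": -0.0165,"dy": 0.202,"dz": 0.18,"yaw": 0,"claw": 1}]}}

```text
time: 7.9
tool_pos: [0.5141, 0.2053, 0.108]
tool_rot: [-0.001, 0.248, 0.969, -0.001]
contact_force: [0.0, 0.9, 0.3]
gripper_width: 0.139
grasp_force: 58.9
```

```bash
python3 - <<'E'
from h import *
w=wrist("w5"); s=save("scene","s5"); go([.5146,.2052,.047],151.2)
c=np.zeros((600,800,3),np.uint8)
c[:,:400]=cv2.resize(w[80:380,220:420],(400,600),interpolation=cv2.INTER_CUBIC)
c[:400,400:]=cv2.resize(s[170:260,200:290],(400,400),interpolation=cv2.INTER_CUBIC)
cv2.imwrite("pics/c5.png",c[...,::-1])
E
```

```text
t 8.00 at [0.5158 0.206  0.1104] az 151.25 -> dx dy dz [ 0.0016 -0.0027  0.1268] yaw 0.0005 F [-0.536   0.0783  0.0029] w 0.138 g 58.9
```

View pics/c5.png

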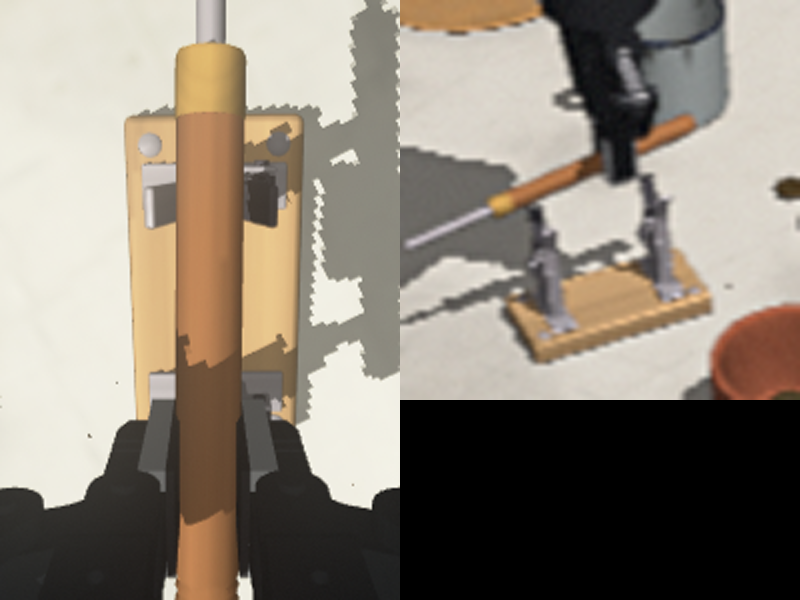

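The handle is centred between tine and jaw, with the handle at zoom x 209 and the gap at 211. I'll press down slowly.

Request:
{"op": "send_rows", "data": {"increments": [{"dx": 0,"dy": 0,"dz": 0.03,"yaw": 0,"claw": 1},{"dx": 0,"dy": 0,"dz": 0.05,"yaw": 0,"claw": 1},{"dx": 0,"dy": 0,"dz": 0.06,"yaw": 0,"claw": 1},{"dx": 0,"dy": 0,"dz": 0.07,"yaw": 0,"claw": 1},{"dx": 0,"dy": 0,"dz": 0.08,"yaw": 0,"claw": 1},{"dx": 0,"dy": 0,"dz": 0.09,"yaw": 0,"claw": 1}]}}

```text
time: 8.75
tool_pos: [0.5154, 0.2062, 0.0644]
tool_rot: [0.001, 0.248, 0.969, 0.0]
contact_force: [-0.8, -1.2, 0.1]
gripper_width: 0.138
grasp_force: 59.0
```

Request:
{"op": "send_rows", "data": {"increments": [{"dx": 0,"dy": 0,"dz": 0.01,"yaw": 0,"claw": 1},{"dx": 0,"dy": 0,"dz": 0.015,"yaw": 0,"claw": 1},{"dx": 0,"dy": 0,"dz": 0.02,"yaw": 0,"claw": 1},{"dx": 0,"dy": 0,"dz": 0.025,"yaw": 0,"claw": 1}]}}

```text
time: 9.25
tool_pos: [0.5163, 0.2068, 0.0535]
tool_rot: [0.001, 0.248, 0.969, 0.001]
contact_force: [-1.2, -3.4, 7.3]
gripper_width: 0.138
grasp_force: 59.7
```

Request:
{"op": "send_rows", "data": {"increments": [{"dx": 0,"dy": 0,"dz": 0.004,"yaw": 0,"claw": 1},{"dx": 0,"dy": 0,"dz": 0.008,"yaw": 0,"claw": 1},{"dx": 0,"dy": 0,"dz": 0.012,"yaw": 0,"claw": 1},{"dx": 0,"dy": 0,"dz": 0.012,"yaw": 0,"claw": 1}]}}

```text
time: 9.75
tool_pos: [0.5166, 0.2069, 0.047]
tool_rot: [0.002, 0.248, 0.969, 0.001]
contact_force: [0.1, 0.9, 6.0]
gripper_width: 0.134
grasp_force: 60.5
```

Request:
{"op": "send_rows", "data": {"increments": [{"dx": 0,"dy": 0,"dz": 0.004,"yaw": 0,"claw": 1},{"dx": 0,"dy": 0,"dz": 0.008,"yaw": 0,"claw": 1},{"dx": 0,"dy": 0,"dz": 0.01,"yaw": 0,"claw": 1},{"dx": 0,"dy": 0,"dz": 0.01,"yaw": 0,"claw": 1}]}}

```text
time: 10.25
tool_pos: [0.5168, 0.2069, 0.0462]
tool_rot: [0.001, 0.248, 0.969, 0.001]
contact_force: [-11.4, -3.0, 29.6]
gripper_width: 0.139
grasp_force: 63.1
```

```bash
python3 - <<'E'
from h import *
w=wrist("w6"); s=save("scene","s6"); go([.5146,.2052,.042],151.2)
c=np.zeros((600,800,3),np.uint8)
c[:,:400]=cv2.resize(w[80:380,220:420],(400,600),interpolation=cv2.INTER_CUBIC)
c[:400,400:]=cv2.resize(s[185:265,200:280],(400,400),interpolation=cv2.INTER_CUBIC)
cv2.imwrite("pics/c6.png",c[...,::-1])
a=np.radians(-28.8);u=np.array([np.cos(a),np.sin(a),0]);C=np.array([.5015,.2124,.062])
for k in(-130,-70,70): print(k,(proj("w6",C+u*k/1000)-[220,80])*2,(proj("scene",C+u*k/1000)-[200,185])*5+[400,0])
E
```

```text
t 10.35 at [0.5168 0.207  0.0462] az 151.28 -> dx dy dz [ 0.0022 -0.0053  0.0084] yaw 0.0009 F [-12.0425  -3.4988  30.6453] w 0.139 g 63.1
-130 [ 197.285  -392.0302] [404.8471 252.4805]
-70 [198.3921  28.0153] [506.8629 223.3324]
70 [200.0863 670.8413] [736.113  157.8309]
```

View pics/c6.png

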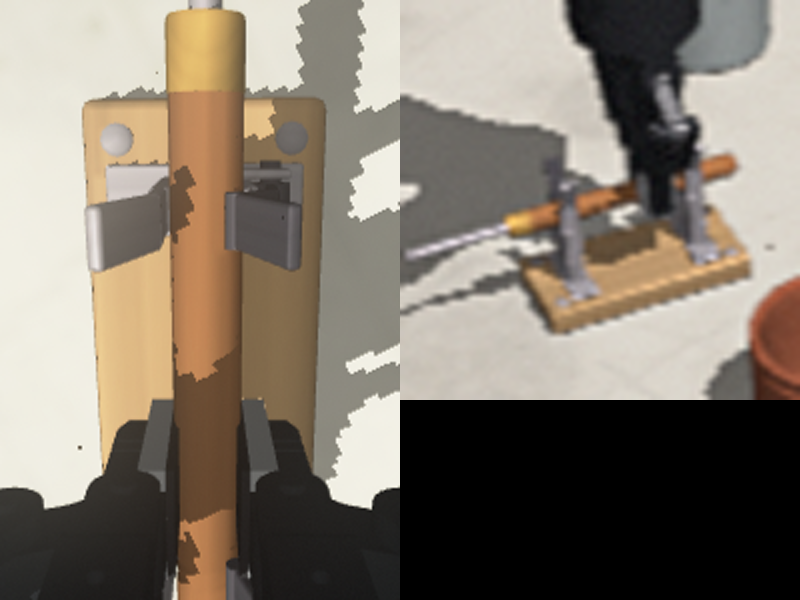

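The handle lies under both clips: its ends in the scene crop are at (508,222) and (736,165), against predicted (507,223) and (736,158). The force rose to 30 N as it bottomed. I'll ease off, release and rise.

Request:
{"op": "send_rows", "data": {"increments": [{"dx": 0,"dy": 0,"dz": -0.005,"yaw": 0,"claw": 1},{"dx": 0,"dy": 0,"dz": -0.008,"yaw": 0,"claw": -0.5},{"dx": 0,"dy": 0,"dz": -0.008,"yaw": 0,"claw": -0.5},{"dx": 0,"dy": 0,"dz": -0.008,"yaw": 0,"claw": -0.5},{"dx": 0,"dy": 0,"dz": -0.04,"yaw": 0,"claw": -0.5},{"dx": 0,"dy": 0,"dz": -0.1,"yaw": 0,"claw": -0.5},{"dx": 0,"dy": 0,"dz": -0.2,"yaw": 0,"claw": -1},{"dx": 0,"dy": 0,"dz": -0.28,"yaw": 0,"claw": -1},{"dx": 0,"dy": -0.1,"dz": -0.28,"yaw": 0,"claw": -1},{"dx": 0,"dy": -0.2,"dz": -0.28,"yaw": 0,"claw": -1},{"dx": 0,"dy": -0.2,"dz": -0.28,"yaw": 0,"claw": -1}]}}

```text
time: 11.72
tool_pos: [0.4658, 0.1167, 0.181]
tool_rot: [0.001, 0.249, 0.968, 0.0]
contact_force: [0.4, 0.3, 0.3]
gripper_width: 1.001
grasp_force: 0.0
```

```bash
python3 - <<'E'
from h import *
w=wrist("w7"); s=save("scene","s7"); t=save("top","t7"); go([.5,-.2155,.2])
a=np.radians(-28.8);u=np.array([np.cos(a),np.sin(a),0]);C=np.array([.5015,.2124,.062])
for n,im in(("w7",w),("scene",s),("top",t)):
    e=[proj(n,C+u*k/1000) for k in(-130,-70,70)]; print(n,"pred tip/ferr/butt",*e)
    hsv=cv2.cvtColor(im,cv2.COLOR_RGB2HSV)
    m=cv2.inRange(hsv,(7,130,40),(25,255,255)); lo=np.minimum(e[1],e[2])-15; hi=np.maximum(e[1],e[2])+15
    z=np.zeros_like(m); lo=lo.astype(int).clip(0); hi=hi.astype(int); z[lo[1]:hi[1],lo[0]:hi[0]]=m[lo[1]:hi[1],lo[0]:hi[0]]
    ks=sorted(cv2.findContours(z,cv2.RETR_EXTERNAL,cv2.CHAIN_APPROX_NONE)[0],key=cv2.contourArea)[-3:]
    for k in ks:
        (c,wh,an)=cv2.minAreaRect(k); print("  ",cv2.contourArea(k),cv2.boxPoints((c,wh,an)).round(1).tolist())
E
```

```text
t 11.88 at [0.4673 0.1187 0.1812] az 151.27 -> dx dy dz [-0.3786 -0.5547 -0.0378] yaw None F [-0.0135 -0.0217 -0.5762] w 0.997 g 0.0
w7 pred tip/ferr/butt [468.2368  33.5763] [459.0558 123.8836] [441.6483 295.1092]
   2692.0 [[436.29998779296875, 294.0], [452.6000061035156, 118.80000305175781], [471.5, 120.5], [455.20001220703125, 295.79998779296875]]
scene pred tip/ferr/butt [200.9694 235.4961] [221.3726 229.6665] [267.2226 216.5662]
   11.0 [[261.0, 216.0], [266.0, 216.0], [266.0, 219.0], [261.0, 219.0]]
   25.5 [[220.8000030517578, 228.10000610351562], [230.39999389648438, 225.60000610351562], [231.39999389648438, 229.39999389648438], [221.6999969482422, 231.8000030517578]]
   48.0 [[235.39999389648438, 223.89999389648438], [255.89999389648438, 217.6999969482422], [257.0, 221.39999389648438], [236.5, 227.60000610351562]]
top pred tip/ferr/butt [211.2575 291.8269] [223.499  269.2405] [251.7476 217.12  ]
   0.0 [[253.0, 223.0], [253.0, 223.0], [253.0, 223.0], [253.0, 223.0]]
   0.5 [[228.8000030517578, 277.6000061035156], [229.3000030517578, 276.1000061035156], [233.5, 277.5], [233.0, 279.0]]
   19.0 [[244.0, 223.0], [244.6999969482422, 218.1999969482422], [251.6999969482422, 219.1999969482422], [251.0, 224.0]]
```

```bash
python3 - <<'E'
from h import *
f=tri(("w7",462,119.7),("scene",221.2,229.9)); b=tri(("w7",445.7,294.9),("scene",266.8,217.4)); print(f,b,np.linalg.norm(f[0]-b[0]))
d=b[0]-f[0]; print("tilt",np.degrees(np.arcsin(d[2]/np.linalg.norm(d))),"az",np.degrees(np.arctan2(d[1],d[0])),"mid",(f[0]+b[0])/2)
w=cv2.imread("pics/w7.png"); s=cv2.imread("pics/s7.png")
c=np.zeros((600,800,3),np.uint8)
c[:,:400]=cv2.resize(w[110:305,400:530],(400,600),interpolation=cv2.INTER_CUBIC)
c[:480,400:]=cv2.resize(s[200:260,215:265+0],(400,480),interpolation=cv2.INTER_CUBIC)
cv2.imwrite("pics/c7.png",c)
# pin: grey thin; board edges in w7 for bias
t=cv2.imread("pics/t7.png")
for n,im in(("top",t),("scene",s),("w7",w)):
    m=cv2.inRange(cv2.cvtColor(im,cv2.COLOR_BGR2HSV),(0,110,60),(9,255,255)) 
    for k in cv2.findContours(m,cv2.RETR_EXTERNAL,cv2.CHAIN_APPROX_NONE)[0]:
        if cv2.contourArea(k)>300: print(n,cv2.contourArea(k),[np.round(x,1) for x in cv2.fitEllipse(cv2.convexHull(k))])
E
```

```text
(array([0.4395, 0.2483, 0.0609]), np.float64(0.0029862122398348788)) (array([0.567 , 0.1831, 0.0556]), np.float64(0.0022957834133285103)) 0.14338724137612924
tilt -2.1423730364297446 az -27.10075513412402 mid [0.5032 0.2157 0.0582]
top 1368.0 [array([315.9, 255.4]), array([42. , 45.5]), np.float64(176.0)]
top 1879.5 [array([248.8, 301.1]), array([ 66. , 171.6]), np.float64(169.5)]
top 1976.5 [array([253. , 244.7]), array([54.3, 57.5]), np.float64(51.9)]
top 10238.5 [array([355. , 292.8]), array([192.2, 433.1]), np.float64(21.9)]
top 1548.5 [array([414.9, 241. ]), array([44.8, 45.6]), np.float64(122.2)]
scene 4870.5 [array([170.6, 387.8]), array([77.4, 98.5]), np.float64(66.0)]
scene 1305.0 [array([151.2, 312.9]), array([73.7, 94.8]), np.float64(167.6)]
scene 989.0 [array([373.2, 294.9]), array([30.4, 43. ]), np.float64(94.3)]
scene 1272.5 [array([112.8, 295.8]), array([55.3, 63.7]), np.float64(15.5)]
scene 651.5 [array([ 88.8, 282.4]), array([63.4, 83.9]), np.float64(104.1)]
scene 1301.5 [array([289.3, 258.7]), array([41.2, 43.2]), np.float64(2.9)]
scene 652.5 [array([ 69.5, 255.6]), array([31.4, 36.9]), np.float64(28.8)]
scene 2805.5 [array([ 39.3, 137.4]), array([ 79.7, 137.5]), np.float64(91.3)]
scene 6641.5 [array([184.5, 119.3]), array([ 71.4, 207.1]), np.float64(86.7)]
w7 332.0 [array([ 62.7, 374.5]), array([50.8, 69.5]), np.float64(69.8)]
w7 6092.0 [array([236.1, 286.8]), array([118.2, 128.4]), np.float64(95.5)]
```

Request:
{"op": "send_rows", "data": {"increments": [{"dx": -0.384,"dy": -0.552,"dz": -0.038,"yaw": 0,"claw": -1},{"dx": -0.384,"dy": -0.552,"dz": -0.038,"yaw": 0,"claw": -1},{"dx": -0.384,"dy": -0.552,"dz": -0.038,"yaw": 0,"claw": -1},{"dx": -0.384,"dy": -0.552,"dz": -0.038,"yaw": 0,"claw": -1},{"dx": -0.384,"dy": -0.552,"dz": -0.038,"yaw": 0,"claw": -1},{"dx": -0.384,"dy": -0.552,"dz": -0.038,"yaw": 0,"claw": -1},{"dx": -0.384,"dy": -0.552,"dz": -0.038,"yaw": 0,"claw": -1},{"dx": -0.384,"dy": -0.552,"dz": -0.038,"yaw": 0,"claw": -1},{"dx": -0.384,"dy": -0.552,"dz": -0.038,"yaw": 0,"claw": -1}]}}

```text
time: 13.0
tool_pos: [0.5027, -0.2142, 0.1991]
tool_rot: [-0.0, 0.247, 0.969, 0.0]
contact_force: [-0.5, 0.4, 0.5]
gripper_width: 0.994
grasp_force: 0.0
```

```bash
python3 - <<'E'
from h import *
w=wrist("w8"); go([.503,-.2155,.027])
m=cv2.inRange(cv2.cvtColor(w,cv2.COLOR_RGB2HSV),(0,110,60),(9,255,255))
for k in cv2.findContours(m,cv2.RETR_EXTERNAL,cv2.CHAIN_APPROX_NONE)[0]:
    if cv2.contourArea(k)>200:
        e=cv2.fitEllipse(cv2.convexHull(k)); print(cv2.contourArea(k),np.round(e[0],1),np.round(e[1],1),"z.016",plane("w8",*e[0],.016),"z.07",plane("w8",*e[0],.07), cv2.boundingRect(k))
print("pred flange,knob",proj("w8",[.503,-.2155,.016]),proj("w8",[.503,-.2155,.051]),"pot",proj("w8",[.4694,.0286,.07]))
# knob top: smooth bright disc
g=cv2.GaussianBlur(cv2.cvtColor(w,cv2.COLOR_RGB2GRAY),(3,3),0)
u,v=proj("w8",[.503,-.2155,.051]).astype(int); cv2.imwrite("pics/k8.png",cv2.resize(w[v-60:v+60,u-60:u+60,::-1],(480,480)))
c=cv2.HoughCircles(g[v-50:v+50,u-50:u+50],cv2.HOUGH_GRADIENT,1,20,param1=60,param2=12,minRadius=12,maxRadius=32)
if c is not None:
    for x,y,r in c[0][:4]: print("circ",x+u-50,y+v-50,r,plane("w8",x+u-50,y+v-50,.051))
E
```

```text
t 13.05 at [ 0.5026 -0.2144  0.1992] az 151.40 -> dx dy dz [-0.0018 -0.0017  0.3444] yaw None F [-0.8031  0.1314 -0.7354] w 0.996 g 0.0
9306.0 [322.7 219.2] [108.1 111.3] z.016 [ 0.5029 -0.2164  0.016 ] z.07 [ 0.493  -0.2109  0.07  ] (267, 165, 112, 109)
11809.0 [572.9  52.8] [131.  184.7] z.016 [0.4772 0.0506 0.016 ] z.07 [0.4716 0.012  0.07  ] (484, 0, 156, 119)
pred flange,knob [323.5355 218.9068] [323.5408 226.7878] pot [594.0076  37.8174]
circ 320.5 230.5 13.2 [ 0.5047 -0.2196  0.051 ]
```

Request:
{"op": "send_rows", "data": {"increments": [{"dx": -0.002,"dy": -0.002,"dz": 0.1,"yaw": 0,"claw": -1},{"dx": -0.002,"dy": -0.002,"dz": 0.2,"yaw": 0,"claw": -1},{"dx": -0.002,"dy": -0.002,"dz": 0.28,"yaw": 0,"claw": -0.5},{"dx": -0.002,"dy": -0.002,"dz": 0.33,"yaw": 0,"claw": -0.2},{"dx": -0.002,"dy": -0.002,"dz": 0.342,"yaw": 0,"claw": 0.1},{"dx": -0.002,"dy": -0.002,"dz": 0.342,"yaw": 0,"claw": 0.3},{"dx": -0.002,"dy": -0.002,"dz": 0.342,"yaw": 0,"claw": 1},{"dx": -0.002,"dy": -0.002,"dz": 0.342,"yaw": 0,"claw": 1},{"dx": -0.002,"dy": -0.002,"dz": 0.342,"yaw": 0,"claw": 1},{"dx": -0.002,"dy": -0.002,"dz": 0.342,"yaw": 0,"claw": 1}]}}

```text
time: 14.3
tool_pos: [0.5038, -0.2176, 0.0297]
tool_rot: [0.001, 0.248, 0.969, -0.0]
contact_force: [-0.3, 1.3, 6.0]
gripper_width: 0.284
grasp_force: 59.7
```

Request:
{"op": "send_rows", "data": {"increments": [{"dx": 0,"dy": 0,"dz": -0.01,"yaw": 0,"claw": 1},{"dx": 0,"dy": 0,"dz": -0.03,"yaw": 0,"claw": 1},{"dx": 0,"dy": 0,"dz": -0.08,"yaw": 0,"claw": 1},{"dx": 0,"dy": 0,"dz": -0.16,"yaw": 0,"claw": 1},{"dx": 0,"dy": 0,"dz": -0.24,"yaw": 0,"claw": 1},{"dx": 0,"dy": 0,"dz": -0.26,"yaw": 0,"claw": 1},{"dx": 0,"dy": 0,"dz": -0.26,"yaw": 0,"claw": 1}]}}

```text
time: 15.18
tool_pos: [0.5029, -0.2173, 0.1582]
tool_rot: [0.0, 0.248, 0.969, -0.0]
contact_force: [-0.6, 0.3, -2.5]
gripper_width: 0.29
grasp_force: 59.2
```

```bash
python3 - <<'E'
from h import *
w=wrist("w9"); go([.4694,.0286,.16])
s,Rm,p=pose()
m=cv2.inRange(cv2.cvtColor(w,cv2.COLOR_RGB2HSV),(0,110,60),(9,255,255))
for k in cv2.findContours(m,cv2.RETR_EXTERNAL,cv2.CHAIN_APPROX_NONE)[0]:
    if cv2.contourArea(k)>300:
        e=cv2.fitEllipse(k[:, :]); q=plane("w9",*e[0],p[2]-.0297+.009+.006); print(cv2.contourArea(k),cv2.boundingRect(k),np.round(e[0],1),np.round(e[1],1),"tool xyz",Rm.T@(q-p))
        x,y,ww,hh=cv2.boundingRect(k); print([ (Rm.T@(plane("w9",a,b,p[2]-.0147)-p)).round(4).tolist() for a,b in((x,y+hh/2),(x+ww,y+hh/2),(x+ww/2,y))])
for n in("top","scene"): save(n,n[0]+"9")
E
```

```text
t 15.22 at [ 0.5021 -0.2169  0.1567] az 151.27 -> dx dy dz [ 0.2933  0.399  -0.0059] yaw None F [-0.2905 -0.9823 -3.085 ] w 0.284 g 59.2
27152.0 (215, 177, 218, 203) [323.7 270.7] [192.9 204.8] tool xyz [ 0.0057 -0.0009  0.0147]
[[0.0015, -0.0573, 0.0147], [0.0014, 0.0558, 0.0147], [0.0533, -0.0007, 0.0148]]
11290.5 (511, 0, 129, 115) [586.1  56.4] [120.1 131.1] tool xyz [0.1049 0.1132 0.0149]
[[0.1045, 0.0807, 0.0149], [0.1045, 0.1368, 0.0149], [0.1261, 0.1043, 0.015]]
```

```bash
python3 - <<'E'
from h import *
from scipy.optimize import least_squares
_,Rm,p9=pose(); p8=np.array([.5026,-.2144,.1992])
for n,p,zt,vmax in(("w8",p8,.015,215),("w9",p9,p9[2]-.0147,285)):
    im=cv2.imread(f"pics/{n}.png"); h=cv2.cvtColor(im,cv2.COLOR_BGR2HSV)
    m=cv2.inRange(h,(0,70,40),(14,255,255))
    k=max((k for k in cv2.findContours(m,cv2.RETR_EXTERNAL,cv2.CHAIN_APPROX_NONE)[0] if cv2.pointPolygonTest(k,(300.,230.),False)>=0 or cv2.pointPolygonTest(k,(270.,240.),False)>=0),key=cv2.contourArea)[:,0]
    k=k[k[:,1]<vmax]; P=np.array([Rm.T@(plane(n,*q,zt)-p) for q in k])[:,:2]
    f=least_squares(lambda a:np.hypot(*(P-a[:2]).T)-a[2],[0,0,.0575],loss="soft_l1",f_scale=.0005)
    g=least_squares(lambda a:np.hypot(*(P-a[:2]).T)-.0575,[0,0],loss="soft_l1",f_scale=.0005)
    print(n,len(k),f.x,f.cost,g.x,"world",p+Rm@[*f.x[:2],0])
E
```

```text
w8 148 [-0.0048 -0.0015  0.0562] 5.3402012694673305e-06 [-0.0063 -0.0015] world [ 0.5061 -0.2181  0.1992]
w9 336 [-0.0039 -0.0012  0.0568] 0.00047876812613209535 [-0.0048 -0.0012] world [ 0.5045 -0.2194  0.1557]
```

```bash
python3 - <<'E'
from h import *
from scipy.optimize import least_squares
im=cv2.imread("pics/w1.png"); h=cv2.cvtColor(im,cv2.COLOR_BGR2HSV)
m=cv2.inRange(h,(0,70,40),(14,255,255)); m[:,:250]=0; m[230:]=0; m[:,400:]=0
k=max(cv2.findContours(m,cv2.RETR_EXTERNAL,cv2.CHAIN_APPROX_NONE)[0],key=cv2.contourArea)[:,0]
P=np.array([plane("w1",*q,.07) for q in k])[:,:2]
f=least_squares(lambda a:np.hypot(*(P-a[:2]).T)-a[2],[.47,.03,.0535],loss="soft_l1",f_scale=.0005); print("w1 pot",len(k),f.x)
im=cv2.imread("pics/t7.png"); h=cv2.cvtColor(im,cv2.COLOR_BGR2HSV); m=cv2.inRange(h,(0,70,40),(14,255,255))
for nm,(x,y),z,r in(("pot",(316,255),.07,.0535),("lid",(415,241),.015,.0575)):
    mm=np.zeros_like(m); mm[y-28:y+29,x-28:x+29]=m[y-28:y+29,x-28:x+29]
    k=max(cv2.findContours(mm,cv2.RETR_EXTERNAL,cv2.CHAIN_APPROX_NONE)[0],key=cv2.contourArea)[:,0]
    P=np.array([plane("top",*q,z) for q in k])[:,:2]
    f=least_squares(lambda a:np.hypot(*(P-a[:2]).T)-a[2],[*P.mean(0),r],loss="soft_l1",f_scale=.0005); print("top",nm,len(k),f.x)
go([.4705,.028,.16])
E
```

```text
w1 pot 372 [0.471  0.0281 0.0526]
top pot 129 [0.4689 0.0277 0.0514]
top lid 129 [ 0.5034 -0.2156  0.056 ]
t 15.32 at [ 0.5016 -0.2165  0.1557] az 151.28 -> dx dy dz [ 0.2897  0.3989 -0.0073] yaw None F [ 0.1272 -0.1615 -1.9311] w 0.283 g 59.2
```

Request:
{"op": "send_rows", "data": {"increments": [{"dx": 0.05,"dy": 0.07,"dz": 0,"yaw": 0,"claw": 1},{"dx": 0.11,"dy": 0.15,"dz": 0,"yaw": 0,"claw": 1},{"dx": 0.17,"dy": 0.23,"dz": 0,"yaw": 0,"claw": 1},{"dx": 0.23,"dy": 0.31,"dz": 0,"yaw": 0,"claw": 1},{"dx": 0.27,"dy": 0.37,"dz": 0,"yaw": 0,"claw": 1},{"dx": 0.2915,"dy": 0.398,"dz": 0,"yaw": 0,"claw": 1},{"dx": 0.2915,"dy": 0.398,"dz": 0,"yaw": 0,"claw": 1},{"dx": 0.2915,"dy": 0.398,"dz": 0,"yaw": 0,"claw": 1}]}}

```text
time: 16.32
tool_pos: [0.4707, 0.0264, 0.1579]
tool_rot: [-0.0, 0.248, 0.969, -0.0]
contact_force: [0.4, -1.0, -2.9]
gripper_width: 0.285
grasp_force: 59.4
```

```bash
python3 - <<'E'
from h import *
for i in range(3): go([.4695,.028,.0905],151.27); w=wrist("w10")
E
```

```text
t 16.32 at [0.4707 0.0264 0.1579] az 151.23 -> dx dy dz [0.0036 0.0017 0.1347] yaw -0.0005 F [ 0.4192 -0.9684 -2.9351] w 0.285 g 59.4
t 16.38 at [0.4709 0.0263 0.1581] az 151.20 -> dx dy dz [0.004  0.0018 0.1351] yaw -0.0008 F [ 1.0393 -0.0762 -2.1481] w 0.288 g 59.4
t 16.43 at [0.4709 0.0263 0.1582] az 151.19 -> dx dy dz [0.0042 0.0017 0.1353] yaw -0.001 F [ 0.0733 -0.6589 -2.4025] w 0.287 g 59.4
```

Request:
{"op": "send_rows", "data": {"increments": [{"dx": 0.004,"dy": 0.002,"dz": 0.04,"yaw": 0,"claw": 1},{"dx": 0.004,"dy": 0.002,"dz": 0.08,"yaw": 0,"claw": 1},{"dx": 0.004,"dy": 0.002,"dz": 0.1,"yaw": 0,"claw": 1},{"dx": 0.004,"dy": 0.002,"dz": 0.11,"yaw": 0,"claw": 1},{"dx": 0.004,"dy": 0.002,"dz": 0.116,"yaw": 0,"claw": 1},{"dx": 0.004,"dy": 0.002,"dz": 0.12,"yaw": 0,"claw": 1},{"dx": 0.004,"dy": 0.002,"dz": 0.124,"yaw": 0,"claw": 1},{"dx": 0.004,"dy": 0.002,"dz": 0.124,"yaw": 0,"claw": 1}]}}

```text
time: 17.48
tool_pos: [0.4695, 0.0292, 0.0964]
tool_rot: [0.0, 0.248, 0.969, 0.0]
contact_force: [0.4, 0.5, -2.0]
gripper_width: 0.284
grasp_force: 59.4
```

Request:
{"op": "send_rows", "data": {"increments": [{"dx": 0,"dy": 0,"dz": 0.003,"yaw": 0,"claw": 1},{"dx": 0,"dy": 0,"dz": 0.006,"yaw": 0,"claw": 1},{"dx": 0,"dy": 0,"dz": 0.009,"yaw": 0,"claw": 1},{"dx": 0,"dy": 0,"dz": 0.009,"yaw": 0,"claw": 1}]}}

```text
time: 17.98
tool_pos: [0.4693, 0.0292, 0.0916]
tool_rot: [-0.0, 0.248, 0.969, -0.0]
contact_force: [0.6, -0.1, -2.5]
gripper_width: 0.287
grasp_force: 59.4
```

Request:
{"op": "send_rows", "data": {"increments": [{"dx": 0,"dy": 0,"dz": 0.002,"yaw": 0,"claw": 1},{"dx": 0,"dy": 0,"dz": 0.004,"yaw": 0,"claw": 1},{"dx": 0,"dy": 0,"dz": 0.004,"yaw": 0,"claw": 1}]}}

```text
time: 18.35
tool_pos: [0.4699, 0.0291, 0.0912]
tool_rot: [0.0, 0.248, 0.969, -0.0]
contact_force: [-4.5, 0.4, 5.5]
gripper_width: 0.287
grasp_force: 60.2
```

The contact height of 0.091 matches the expected 0.0905, so the lid is home. I'll release, rise and back off.

Request:
{"op": "send_rows", "data": {"increments": [{"dx": 0,"dy": 0,"dz": -0.001,"yaw": 0,"claw": 0.2},{"dx": 0,"dy": 0,"dz": -0.001,"yaw": 0,"claw": -0.2},{"dx": 0,"dy": 0,"dz": -0.001,"yaw": 0,"claw": -0.5},{"dx": 0,"dy": 0,"dz": -0.001,"yaw": 0,"claw": -1},{"dx": 0,"dy": 0,"dz": -0.03,"yaw": 0,"claw": -1},{"dx": 0,"dy": 0,"dz": -0.1,"yaw": 0,"claw": -1},{"dx": 0,"dy": 0,"dz": -0.2,"yaw": 0,"claw": -1},{"dx": -0.1,"dy": -0.1,"dz": -0.26,"yaw": 0,"claw": -1},{"dx": -0.2,"dy": -0.2,"dz": -0.26,"yaw": 0,"claw": -1},{"dx": -0.3,"dy": -0.3,"dz": -0.26,"yaw": 0,"claw": -1},{"dx": -0.4,"dy": -0.4,"dz": -0.26,"yaw": 0,"claw": -1},{"dx": -0.4,"dy": -0.4,"dz": -0.26,"yaw": 0,"claw": -1}]}}

```text
time: 19.85
tool_pos: [0.5492, -0.2454, 0.2211]
tool_rot: [0.001, 0.249, 0.968, -0.0]
contact_force: [-0.5, 0.1, -0.1]
gripper_width: 0.998
grasp_force: 0.0
```

```bash
python3 - <<'E'
from h import *
s=save("scene","s11"); t=save("top","t11"); w=wrist("w11"); go([.5,0,.2])
c=np.zeros((600,800,3),np.uint8)
c[:300,:400]=cv2.resize(s[190:290,205:338],(400,300),interpolation=cv2.INTER_CUBIC)
c[:300,400:]=cv2.resize(t[205:305,210:343],(400,300),interpolation=cv2.INTER_CUBIC)
c[300:,:400]=cv2.resize(w,(400,300)); c[300:,400:]=cv2.resize(s[150:350,190:457],(400,300))
cv2.imwrite("pics/c11.png",c[...,::-1])
m=cv2.inRange(cv2.cvtColor(t,cv2.COLOR_RGB2HSV),(0,70,40),(14,255,255)); m[:225]=0;m[285:]=0;m[:,:285]=0;m[:,345:]=0
k=max(cv2.findContours(m,cv2.RETR_EXTERNAL,cv2.CHAIN_APPROX_NONE)[0],key=cv2.contourArea); e=cv2.fitEllipse(k); print(e,plane("top",*e[0],.076))
print("scene px of seated flange centre-level, knob top", proj("scene",[.469,.028,.07]),proj("scene",[.469,.028,.112]))
E
```

```text
t 20.00 at [ 0.5489 -0.244   0.2206] az 151.13 -> dx dy dz [0.3213 0.3801 0.0411] yaw None F [0.3079 0.2628 0.5077] w 0.999 g 0.0
((315.40106201171875, 254.95643615722656), (47.50688171386719, 48.02134704589844), 161.70005798339844) [0.4695 0.0286 0.076 ]
scene px of seated flange centre-level, knob top [288.2564 249.6047] [287.5278 237.2325]
```

View pics/c11.png

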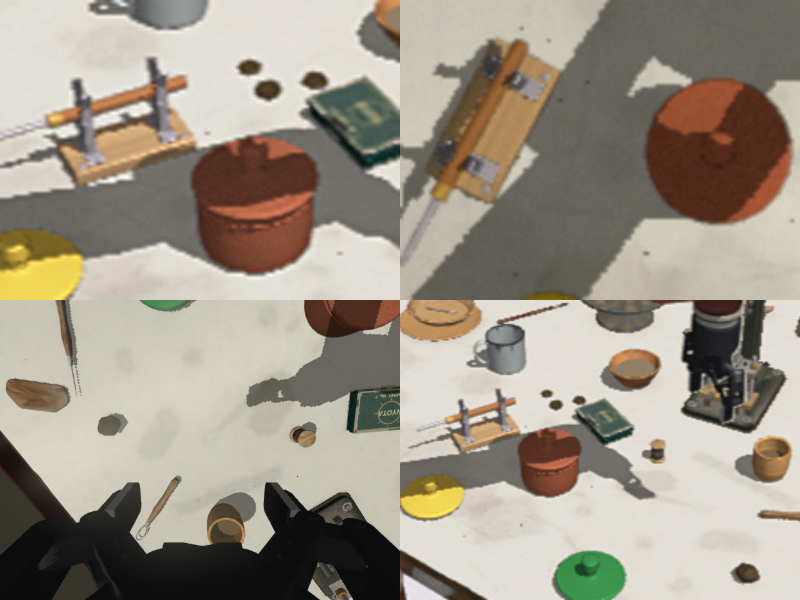

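The last picture shows the lid level on the pot: its outline is 47.5 × 48 px in the top view, centred at (0.4695, 0.0286), which matches the pot. The handle crosses both clips at the cradle height, seen at crop (82,111) and (156,91) against predicted (82,110) and (156,89). The mug and the cup are where they were, and the arm is clear.

```bash
python3 -c "
from plant import manip; print(manip.job_done())"
```

```text
the job is handed in; nothing more can be done
None
```

The job is handed in: the piercer is pressed down under both clips, the lid sits level on the pot with its knob up, the mug and cup were left alone, and the robot clock read about 20 s.

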